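# Rock-test a brazed copper frame on the steel slab

### The arm

A 6-joint arm with a two-finger parallel gripper is mounted at the origin on the work surface. World frame = base frame: x ahead of the robot, y to its left, z up, the work surface at z = 0. Lengths are in m, angles in rad, forces in N, time in s.
With the tool pointing down it reaches from about 0.375 to 0.975 m from the base axis. Payload 3.8 kg.
Tool frame: the origin (TCP) lies midway between the tips of the shut fingers; the grasp point (between the pads) lies 19 mm behind it; x points along the fingers, z is the direction in which the jaws open and shut, and the axes are right-handed (so a half turn about x gives the same grasp; the last joint's range is limited). The gripper opens to 85 mm and grips with 20 to 120 N. Pads are 22 mm wide; open, the fingers measure 114 mm over their backs; the gripper's body (76 mm by 85 mm) begins 54 mm behind the grasp point. The pads swing forward as they close: fully open they stand 13 mm farther back than shut.
Start: joints at [1.227, 0.264, 1.604, -0, 1.274, -0.037], TCP at [0.204, 0.643, 0.231] pointing down, gripper open.
Joint ranges: [-2.63, 2.63], [-0.94, 2.18], [0.31, 2.57], [-1.31, 4.45], [0, 2.66], [-2.55, 2.55]. Speed limits (rad/s): [2.57, 2.57, 3.14, 3.14, 3.14, 3.14].

### API

Orientations are given as a rotation vector (axis times angle).
In Python, from workcell import * gives the robot as it stands. The module is installed in compiled form; this text tells all that it offers.
- The arm moves only by the tool carry_out, never from a script. Its arguments are lists of equal length, an entry for each row: "offset": the shift along the tool's x, y, z in cm, a list of three; "delta_rot": the turn, a rotation vector about the tool's x, y, z in degrees, a list of three. A call has exactly 5 rows; each row shifts and turns the commanded pose from where the row before left it, along the tool's axes as they then stand; what a row does not reach is not made up. A row lasts 1/12 s, in which the tool goes at most 41.7 mm and 7.16 degrees, less where a joint would pass 70% of its speed; a pose out of reach is approached as far as the arm can. A call is refused whole if a number of a shift passes 4.17 or a number of a turn 7.16, either way. A call with a gripper value outside its range is refused whole. "fingers" is the opening, from -1 (shut) to 1 (fully open), set as the call begins (left out, the last holds). The fingers move at their own pace and stop on an object; "newtons" is the grip in N (left out, the last holds). Time passes only in rows, so rows that do not move let the fingers close, or fill a call up. It gives the time, the measured TCP pose, the force and the opening at its end, in the units of the state.
- read_state(): the state, without advancing time (a new reading comes with each control period).
- read_camera(name): name is "scene" or "side" or "wrist"; returns (picture, depth): 420x560x3 uint8, red, green, blue; 420x560 float32, m along the optical axis (not along the pixel's ray), 0 where there is no reading.
- get_calibration(name): a dict with "fx", "fy", "cx", "cy" (pixels), "R" (3x3) and "t" (3): a world point X has camera coordinates R X + t; the wrist camera has in their place "mount" (4x4, takes a point from camera to tool coordinates, whose origin is the TCP and whose axes are the tool frame's). Camera axes: x right, y down, z forward; pixel columns grow to the right and rows downward; lengths in m; the calibration is good to about 2 mm. A picture is of the moment at which its call begins: read the wrist's pose just before it. get_calibration takes no time and is no camera call.
- finish_job(): hands the job in, once; it reports no verdict.
The state is a dict: "time": time; "q": joint angles; "joint_vel": joint speeds; "joint_torque": joint torques, N m; "tool_pos": TCP position; "tcp_rot": TCP orientation; "wrist_force": force on the tool from outside, world axes, zero at the start; "torque": the same for the moment, N m; "width": opening from 0.0 (shut) to 1.0 (fully open).
Only numpy, scipy, OpenCV 4.12 (cv2) and the standard library are available. Lean on these libraries where they do the work, as an engineer would, in place of code of your own. Each camera call takes 0.05 s, during which the arm holds its last target. There are 200 camera calls.

### The job

Test the brazed copper tube frame for twist where it lies on the steel slab: with the fingertips tap its four elbows lightly from above, one at a time, lifting off between taps. Begin with the elbow nearest the capped branch, then the one diagonally opposite, which stands clear of the slab: press that one down until it meets the slab; then the elbow at the other end of the branch's side, and last the one diagonally opposite that. Do not pick up or shift the frame, leave everything else alone, and finish with the frame lying quietly as you found it.

Things in the scene. Friction and masses are not known exactly. Their poses are not given: they have to be found in the camera images.
- slab: Heavy fixed steel slab, 420 x 620 x 40 mm thick, sooty brown. Origin at the centre of its underside, on the bench; z up, so its top is at z = 40 mm. x along its 420 mm side.
- frame: Loose twisted rectangle of 22 mm copper tube, 0.58 kg, 180 mm (its x) by 120 mm (its y) between tube centrelines, with four elbow fittings 27 mm thick. Origin at its centre, level with the slab's top; z up. A short level branch with a brass cap sticks out of its +y long side at x = 40 mm, to y = 116 mm. The branch's weight holds it down on elbows 1, 3 and 4; elbow 2 is in the air.
- elbow1: Elbow of the frame nearest the capped branch (frame corner +x +y). Origin on the crest of the bend, the highest point of the 27 mm thick elbow and the place to tap, 27 mm above the slab; rigidly supported. Axes as the frame's.
- elbow2: Elbow diagonally opposite elbow 1 (frame corner -x -y). Origin on its crest, 32.5 mm above the slab at rest, its underside 5.5 mm clear. Pressing it with about 1 N rocks the frame about elbows 3 and 4 until it meets the slab (crest at 27 mm; elbow 1 rises as much); let go, it rocks back.
- elbow3: Elbow at the other end of the branch's long side (frame corner -x +y). Origin on its crest, 27 mm above the slab; rigidly supported.
- elbow4: Elbow diagonally opposite elbow 3 (frame corner +x -y). Origin on its crest, 27 mm above the slab; rigidly supported.
- flux_tin: Bystander: small round tin, 44 mm across, 36 mm high, standing loose inside the frame. Origin at the centre of its underside.
- union_nut: Bystander: brass hexagon union nut with a round neck, about 33 mm wide, 24 mm high, standing loose inside the frame. Origin at the centre of its underside.
- wire_brush: Bystander: wooden scratch brush, 250 mm long, 40 mm high, lying wires up at one end of the slab. Origin under its middle.
- square: Bystander: flat steel square (an L), 150 x 80 mm, 5 mm thick, lying at the other end of the slab. Origin at the middle of its outline, underside.
- offcut: Bystander: copper tube offcut 28 mm across, standing 65 mm high near a corner of the slab. Origin at the centre of its underside.
- tee: Bystander: loose copper tee fitting, 54 mm long, 27 mm high, near a corner of the slab. Origin under the middle of its run.
- striker: Bystander: steel flint striker, 160 mm long, 17 mm high, near a corner of the slab. Origin under its middle.
There are look-alikes about, which are no part of the job. Several things have the shape of the frame; the one meant has the colours described above.

How it is judged:
By the outcome, as a careful person would: the job done as asked, in the order asked, and still so for the second after the job is handed in, with the robot touching nothing.
It also fails if it takes over 54 s, if anything falls off the work surface, if the arm or the gripper's body presses on something with over 40 N, if the wrist force passes 120 N, or if a joint passes its speed limit or range.

## Working session

There is one attempt and no reset: what is moved stays moved. The work goes in short steps, Python scripts to look and compute and a tool call to move; the robot and the scene stay as the last step left them, time stands still between calls to the robot, and variables do not carry over. Pictures are saved under pics/ and viewed, about 8 in all and at most 12, crops included, and the job is handed in when it is done.

Besides the shell and the picture viewer there is one more tool, called after "Emit:" as a command line: name --argument value ..., lists and objects as JSON in quotes. carry_out: Moves the arm, as the interface text tells. Its arguments: {"type":"object","properties":{"offset":{"type":"array"},"delta_rot":{"type":"array"},"fingers":{"type":"number"},"newtons":{"type":"number"}},"required":["offset","delta_rot"]}

```bash
mkdir -p pics; cat > h.py <<'E'
from workcell import *
import numpy as np, cv2
from scipy.spatial.transform import Rotation as Ro
def world(name,d,uv,st=None):
    c=get_calibration(name); uv=np.atleast_2d(uv).astype(float)
    z=np.array([d[int(v),int(u)] for u,v in uv])
    P=np.c_[(uv[:,0]-c["cx"])/c["fx"]*z,(uv[:,1]-c["cy"])/c["fy"]*z,z]
    if name=="wrist":
        M=np.array(c["mount"]);P=P@M[:3,:3].T+M[:3,3]
        return P@Ro.from_rotvec(st["tcp_rot"]).as_matrix().T+st["tool_pos"]
    return (P-np.array(c["t"]))@np.array(c["R"])
def snap(name):
    st=read_state();p,d=read_camera(name);np.savez(f"{name}.npz",p=p,d=d,pos=st["tool_pos"],rot=st["tcp_rot"]);return st,p,d
E
python3 - <<'E'
from h import *
ims=[]
for n in("scene","side"):
    st,p,d=snap(n);cv2.imwrite(f"pics/{n}0.png",cv2.resize(p[:,:,::-1],(784,588)))
print(read_state())
print(Ro.from_rotvec(st["tcp_rot"]).as_matrix().round(3))
E
```

```text
{'time': 0.1, 'q': array([ 1.22707977e+00,  2.64673275e-01,  1.60523599e+00, -2.10508672e-05,
        1.27366872e+00, -3.68930936e-02]), 'joint_vel': array([-0.00011545, -0.00121255, -0.00365716, -0.0020489 ,  0.00100032,
       -0.0003948 ]), 'joint_torque': array([ 8.34043976e-05, -5.16704249e+01, -3.68588734e+01, -1.41302858e-04,
        6.26970985e-03,  3.41254854e-06]), 'tool_pos': array([0.20365726, 0.64286479, 0.23009034]), 'tcp_rot': array([-0.98144627,  1.34054364,  0.97957138]), 'wrist_force': array([-0.22980474, -0.06869231, -1.18133327]), 'torque': array([ 0.04127145, -0.08859721,  0.04884086]), 'width': 0.9980897194899869}
[[-0.001 -0.953  0.302]
 [-0.002  0.302  0.953]
 [-1.     0.    -0.002]]
```

View pics/scene0.png

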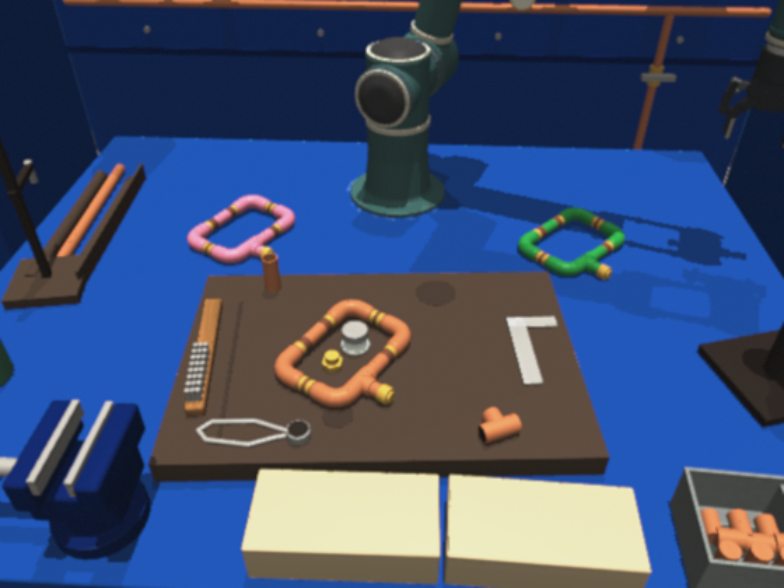

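The frame meant is the copper one on the brown slab, around (343,352). The pink one at (240,230) and the green one at (572,240) are look-alikes: wrong colour, and not on the slab. Next I'll build a top-down map from the depth data and confirm it in an enlarged crop.

```bash
cat > fit.py <<'E'
from h import *
from scipy.optimize import minimize
from scipy.spatial import cKDTree
def cloud(n):
    f=np.load(n+".npz");p,d=f["p"],f["d"]
    v,u=np.nonzero(d>0);uv=np.c_[u,v]
    W=world(n,d,uv,dict(tool_pos=f["pos"],tcp_rot=f["rot"]));return W,p[v,u].astype(int),uv
def rr(W,x0):
    # visible tube points vs. rounded rectangle tube surface + branch, planar
    t=np.linspace(-1,1,60)
    def seg(a,b):return np.linspace(a,b,90)
    r=.027
    c=[(s*(.09-r),q*(.06-r)) for s,q in((1,1),(-1,1),(-1,-1),(1,-1))]
    pts=[np.c_[cx+r*np.cos(a),cy+r*np.sin(a)] for (cx,cy),a0 in zip(c,(0,.5,1,1.5)) for a in [np.linspace(a0*np.pi,(a0+.5)*np.pi,25)]]
    pts+=[seg((-.063,y),(.063,y)) for y in(.06,-.06)]+[seg((x,-.033),(x,.033)) for x in(.09,-.09)]+[seg((.04,.06),(.04,.116))]
    T=cKDTree(np.vstack(pts))
    def cost(x):
        R=np.array([[np.cos(x[2]),-np.sin(x[2])],[np.sin(x[2]),np.cos(x[2])]])
        q=(W[:,:2]-x[:2])@R
        return np.mean(np.minimum(T.query(q)[0],.02)**2)
    return min((minimize(cost,[x0[0],x0[1],a],method="Nelder-Mead",options=dict(initial_simplex=np.array([[x0[0],x0[1],a],[x0[0]+.02,x0[1],a],[x0[0],x0[1]+.02,a],[x0[0],x0[1],a+.3]]))) for a in (np.arange(-3,3.2,.4) if len(x0)<3 else [x0[2]])),key=lambda r:r.fun)
def elbows(x,r=.027):
    k=r*(1-np.sqrt(.5));R=np.array([[np.cos(x[2]),-np.sin(x[2])],[np.sin(x[2]),np.cos(x[2])]])
    return np.array([(.09-k,.06-k),(-.09+k,-.06+k),(-.09+k,.06-k),(.09-k,-.06+k)])@R.T+x[:2]
E
python3 - <<'E'
from fit import *
out=[]
for n in("scene","side"):
    W,C,uv=cloud(n)
    s=np.load(n+".npz")["p"]
    top=W[(C.max(1)<110)&(abs(W[:,2]-.04)<.006)&(W[:,1]>-9)]
    m=(C[:,0]>C[:,2]*1.7)&(C[:,0]>C[:,1]*1.2)&(C[:,0]>110)&(W[:,2]>.05)&(W[:,2]<.08)
    if n=="scene": 
        m&=(abs(uv[:,0]-246)<52)&(abs(uv[:,1]-252)<42)
        c0=W[m].mean(0); print("slab z",np.median(top[:,2]))
    m&=(np.hypot(*(W[:,:2]-c0[:2]).T)<.15)
    # drop nut (yellow) inside
    m&=~((C[:,1]>C[:,0]*.75)&(np.hypot(*(W[:,:2]-c0[:2]).T)<.05))
    print(n,m.sum(),W[m].mean(0) if m.any() else"")
    r=rr(W[m],c0[:2]);print(r.x,r.fun**.5);e=elbows(r.x);print(e.round(4))
    t=cKDTree(W[:,:2]); print([np.percentile(W[i,2],[50,90]).round(4) for i in t.query_ball_point(e,.006) if len(i)])
    if n=="scene":
        p=s[180:320,170:310,::-1].copy(); p=cv2.resize(p,None,fx=4,fy=4,interpolation=cv2.INTER_CUBIC)
        c=get_calibration(n)
        for i,(x,y) in enumerate(e):
            q=np.array(c["R"])@[x,y,.067]+c["t"];u=q[0]/q[2]*c["fx"]+c["cx"];v=q[1]/q[2]*c["fy"]+c["cy"]
            pt=(int((u-170)*4),int((v-180)*4));cv2.circle(p,pt,5,(255,0,0),-1);cv2.putText(p,str(i+1),pt,0,1,(255,255,255),2)
        cv2.imwrite("pics/crop1.png",p)
E
```

```text
slab z 0.03853743153366614
scene 2349 [ 0.60330827 -0.05032617  0.06266436]
[ 0.58994312 -0.05360112 -0.53990643] 0.006228619309919323
[[ 0.6871 -0.0511]
 [ 0.4928 -0.0561]
 [ 0.5463  0.0333]
 [ 0.6336 -0.1405]]
[array([0.0624, 0.0665]), array([0.0627, 0.0707]), array([0.0647, 0.066 ]), array([0.0653, 0.0668])]
side 1401 [ 0.58506766 -0.03843849  0.06210122]
[ 0.58063379 -0.04505664 -0.54180848] 0.006747636268175659
[[ 0.6778 -0.0428]
 [ 0.4834 -0.0474]
 [ 0.5372  0.0419]
 [ 0.6241 -0.132 ]]
[array([0.0647, 0.0654]), array([0.0704, 0.0715]), array([0.0603, 0.0653]), array([0.0598, 0.0657])]
```

View pics/crop1.png

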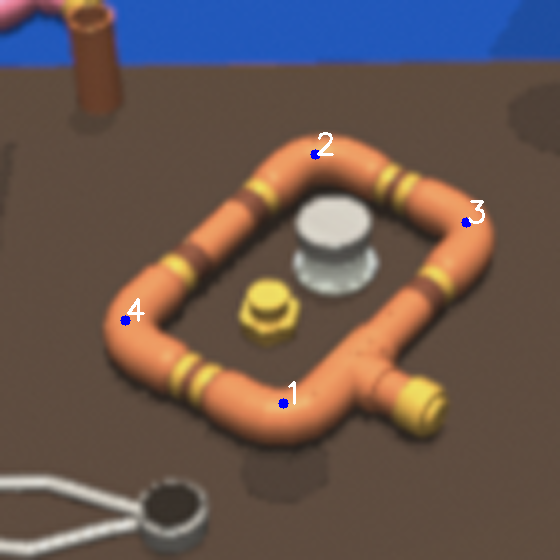

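Crop 1 confirms it: copper tube and brass cap, with elbows 1–4 at crop pixels (283,403), (315,154), (466,222) and (125,320). The branch ends at (420,405) and is nearer to elbow 1 than to 3. The tin is at (333,240) and the nut at (270,308). I'll move above the frame for a wrist view, with the fingers shut.

Emit:
carry_out --offset '[[-0.35,-2.86,-2.72],[-0.35,-2.86,-2.72],[-0.35,-2.86,-2.72],[-0.35,-2.86,-2.72],[-0.35,-2.86,-2.72]]' --delta_rot '[[0,0,0],[0,0,0],[0,0,0],[0,0,0],[0,0,0]]' --fingers -1

```text
time: 0.52
tool_pos: [0.2993, 0.4687, 0.2482]
tcp_rot: [-0.982, 1.34, 0.981]
wrist_force: [0.4, 0.5, 0.1]
width: 0.298
```

Emit:
carry_out --offset '[[-0.35,-2.86,-2.72],[-0.35,-2.86,-2.72],[-0.35,-2.86,-2.72],[-0.35,-2.86,-2.72],[-0.35,-2.86,-2.72]]' --delta_rot '[[0,0,0],[0,0,0],[0,0,0],[0,0,0],[0,0,0]]'

```text
time: 0.93
tool_pos: [0.3945, 0.2959, 0.2661]
tcp_rot: [-0.981, 1.339, 0.981]
wrist_force: [0.7, -0.1, 0.3]
width: -0.0
```

Emit:
carry_out --offset '[[-0.35,-2.86,-2.72],[-0.35,-2.86,-2.72],[-0.35,-2.86,-2.72],[-0.35,-2.86,-2.72],[-0.35,-2.86,-2.72]]' --delta_rot '[[0,0,0],[0,0,0],[0,0,0],[0,0,0],[0,0,0]]'

```text
time: 1.35
tool_pos: [0.4898, 0.123, 0.2837]
tcp_rot: [-0.98, 1.339, 0.98]
wrist_force: [-0.5, 0.5, -0.9]
width: 0.005
```

Emit:
carry_out --offset '[[-0.35,-2.86,-2.72],[-0.35,-2.86,-2.72],[-0.35,-2.86,-2.72],[-0.35,-2.86,-2.72],[0,0,0]]' --delta_rot '[[0,0,0],[0,0,0],[0,0,0],[0,0,0],[0,0,0]]'

```text
time: 1.77
tool_pos: [0.5684, -0.0193, 0.2978]
tcp_rot: [-0.98, 1.341, 0.973]
wrist_force: [0.4, 0.4, 0.4]
width: 0.002
```

```bash
python3 - <<'E'
from h import *
st,p,d=snap("wrist");cv2.imwrite("pics/w1.png",p[:,:,::-1])
print(np.array(get_calibration("wrist")["mount"]).round(3),get_calibration("wrist")["fx"])
st=read_state();print(st["tool_pos"],st["wrist_force"],st["time"],st["width"]);print(Ro.from_rotvec(st["tcp_rot"]).as_matrix().round(3))
E
```

```text
[[ 0.002 -0.329  0.944 -0.143]
 [ 0.    -0.944 -0.329  0.084]
 [ 1.     0.001 -0.002 -0.   ]
 [ 0.     0.     0.     1.   ]] 352.4285567120182
[ 0.56688761 -0.01649582  0.29731154] [-1.29367255  0.81685368  0.22900199] 1.8167 -0.0014530129615168512
[[-0.    -0.952  0.307]
 [-0.001  0.307  0.952]
 [-1.     0.    -0.001]]
```

View pics/w1.png

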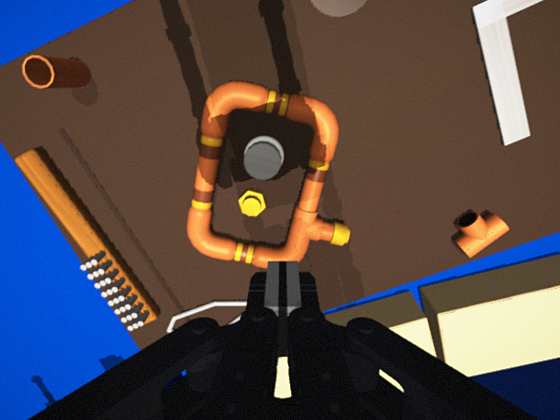

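The wrist view shows the whole frame: elbow 1 near (290,250), 2 near (222,97), 3 near (322,113), 4 near (207,240), cap (340,233), tin (263,157), nut (252,203).

```bash
python3 - <<'E'
from fit import *
W,C,uv=cloud("wrist")
box=(uv[:,0]>170)&(uv[:,0]<370)&(uv[:,1]>70)&(uv[:,1]<262)
sl=box&(C.max(1)<100)&(abs(W[:,2]-.04)<.008);print("slab z",np.median(W[sl,2]))
cop=box&(C[:,0]>C[:,1]*1.3)&(C[:,0]>C[:,2]*1.6)&(C[:,0]>60)&(W[:,2]>.052)&(W[:,2]<.08)
for zt in(.052,.059):
    m=cop&(W[:,2]>zt);r=rr(W[m],(.585,-.049));print(m.sum(),r.x.round(4),r.fun**.5)
    e=elbows(r.x)
print(e.round(4))
k=cKDTree(W[cop][:,:2])
for q in e:
    P=W[cop][k.query_ball_point(q,.022)];z=np.percentile(P[:,2],97);t=P[P[:,2]>z-.0015];print("crest z",z.round(4),t.mean(0).round(4),len(t))
for nm,(u,v),rad in(("tin",(263,150),22),("nut",(252,203),14)):
    m=(np.hypot(uv[:,0]-u,uv[:,1]-v)<rad)&(W[:,2]>.058);print(nm,W[m].min(0).round(3),W[m].max(0).round(3),np.median(W[m],0).round(3))
M=np.array(get_calibration("wrist")["mount"])
p=np.load("wrist.npz");c=get_calibration("wrist");R=Ro.from_rotvec(p["rot"]).as_matrix()
for q,z in zip(e,(.067,.0725,.067,.067)):
    x=R.T@(np.r_[q,z]-p["pos"]);y=M[:3,:3].T@(x-M[:3,3]);print((y[0]/y[2]*c["fx"]+c["cx"]).round(),(y[1]/y[2]*c["fy"]+c["cy"]).round())
E
```

```text
slab z 0.04014249989585039
10312 [ 0.5798 -0.0523 -0.5402] 0.007219122404764637
9553 [ 0.5807 -0.0527 -0.5434] 0.0068498797117197575
[[ 0.6779 -0.0505]
 [ 0.4835 -0.0548]
 [ 0.5373  0.0344]
 [ 0.624  -0.1397]]
crest z 0.0678 [ 0.6732 -0.0422  0.0671] 146
crest z 0.0733 [ 0.4872 -0.0565  0.0725] 301
crest z 0.0684 [0.5321 0.0274 0.0677] 177
crest z 0.0687 [ 0.6181 -0.139   0.0679] 177
tin [ 0.536 -0.057  0.061] [ 0.568 -0.02   0.079] [ 0.551 -0.037  0.076]
nut [ 0.593 -0.081  0.058] [ 0.615 -0.059  0.066] [ 0.603 -0.07   0.064]
287.0 259.0
224.0 97.0
324.0 121.0
200.0 240.0
```

Emit:
carry_out --offset '[[1.5,-2.3,0.06],[1.5,-2.3,0.06],[1.5,-2.3,0.06],[1.5,-2.3,0.06],[1.5,-2.3,0.06]]' --delta_rot '[[0,0,0],[0,0,0],[0,0,0],[0,0,0],[0,0,0]]'

```text
time: 2.23
tool_pos: [0.6764, -0.0439, 0.2215]
tcp_rot: [-0.98, 1.339, 0.982]
wrist_force: [-0.1, -0.3, 0.2]
width: 0.003
```

Emit:
carry_out --offset '[[2.8,0,0],[2.8,0,0],[2.8,0,0],[2.8,0,0],[0,0,0]]' --delta_rot '[[0,0,0],[0,0,0],[0,0,0],[0,0,0],[0,0,0]]'

```text
time: 2.65
tool_pos: [0.6703, -0.0432, 0.1028]
tcp_rot: [-0.975, 1.349, 0.99]
wrist_force: [-0.9, 0.6, -1.3]
width: 0.005
```

Emit:
carry_out --offset '[[0,0,0],[0,0,0],[0,0,0],[0,0,0],[0,0,0]]' --delta_rot '[[0,0,0],[0,0,0],[0,0,0],[0,0,0],[0,0,0]]'

```text
time: 3.07
tool_pos: [0.6777, -0.0452, 0.1132]
tcp_rot: [-0.982, 1.336, 0.978]
wrist_force: [0.5, -0.1, -0.3]
width: -0.004
```

```bash
python3 - <<'E'
from h import *
st,p,d=snap("wrist");a=p[100:420,130:430,::-1]
s2,p2,d2=snap("scene");b=p2[170:310,180:320,::-1]
cv2.imwrite("pics/w2.png",np.hstack([a,cv2.resize(b,(320,320))]))
print(st["tool_pos"],st["wrist_force"])
E
```

```text
[ 0.67771691 -0.04523938  0.11323056] [ 0.5444314  -0.14338234 -0.28713015]
```

View pics/w2.png

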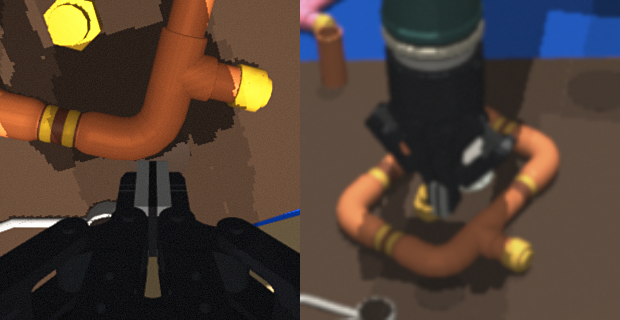

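The left panel (wrist) shows elbow 1 just beyond the fingertips, around (150,135) in the crop, seen at an angle. I'll check where the TCP projects down onto the frame and refit from here.

```bash
python3 - <<'E'
from fit import *
W,C,uv=cloud("wrist");p=np.load("wrist.npz")
cop=(C[:,0]>C[:,1]*1.4)&(C[:,0]>C[:,2]*1.8)&(C[:,0]>70)&(W[:,2]>.052)&(W[:,2]<.08)&(np.hypot(W[:,0]-.581,W[:,1]+.052)<.14)&(np.hypot(W[:,0]-.605,W[:,1]+.07)>.03)&(W[:,1]>-.17)
cop&=~((W[:,0]<.60)&(W[:,0]>.53)&(abs(W[:,1]+.037)<.03))
r=rr(W[cop&(W[:,2]>.058)],(.581,-.052,-.543));print(r.x.round(4),r.fun**.5,cop.sum());print(elbows(r.x,.04).round(4))
q=W[cop];q=q[(np.hypot(*(q[:,:2]-[.677,-.048]).T)<.03)];t=q[q[:,2]>np.percentile(q[:,2],97)-.001];print(q[:,2].max(),t.mean(0),t.min(0),t.max(0))
M=np.array(get_calibration("wrist")["mount"]);c=get_calibration("wrist");R=Ro.from_rotvec(p["rot"]).as_matrix()
x=R.T@(np.r_[p["pos"][:2],.067]-p["pos"]);y=M[:3,:3].T@(x-M[:3,3]);print((y[0]/y[2]*c["fx"]+c["cx"]-130),(y[1]/y[2]*c["fy"]+c["cy"]-100))
E
```

```text
[ 0.5812 -0.0512 -0.5485] 0.006620004380097325 23905
[[ 0.6732 -0.0508]
 [ 0.4892 -0.0515]
 [ 0.5396  0.0309]
 [ 0.6228 -0.1332]]
0.06895341401000846 [ 0.67362031 -0.04899831  0.06726027] [ 0.6537213  -0.07751018  0.06672799] [ 0.68656927 -0.02396888  0.06895341]
153.44272711006226 134.98202889207016
```

Emit:
carry_out --offset '[[1.0,0.15,-0.45],[1.0,0,0],[1.0,0,0],[0.5,0,0],[0.3,0,0]]' --delta_rot '[[0,0,0],[0,0,0],[0,0,0],[0,0,0],[0,0,0]]'

```text
time: 3.58
tool_pos: [0.6719, -0.0489, 0.0701]
tcp_rot: [-0.978, 1.342, 0.983]
wrist_force: [1.2, 0.5, -0.7]
width: -0.003
```

Emit:
carry_out --offset '[[0,0,0],[0,0,0],[0,0,0],[0,0,0],[0,0,0]]' --delta_rot '[[0,0,0],[0,0,0],[0,0,0],[0,0,0],[0,0,0]]'

```text
time: 4.0
tool_pos: [0.6741, -0.049, 0.0735]
tcp_rot: [-0.981, 1.338, 0.98]
wrist_force: [0.8, 0.3, -0.5]
width: 0.003
```

Emit:
carry_out --offset '[[0.1,0,0],[0.1,0,0],[0.1,0,0],[0.05,0,0],[0.05,0,0]]' --delta_rot '[[0,0,0],[0,0,0],[0,0,0],[0,0,0],[0,0,0]]'

```text
time: 4.42
tool_pos: [0.6735, -0.049, 0.0686]
tcp_rot: [-0.98, 1.339, 0.98]
wrist_force: [1.3, 0.5, -0.9]
width: 0.0
```

Emit:
carry_out --offset '[[0.05,0,0],[0.05,0,0],[0.05,0,0],[0,0,0],[0,0,0]]' --delta_rot '[[0,0,0],[0,0,0],[0,0,0],[0,0,0],[0,0,0]]'

```text
time: 4.83
tool_pos: [0.6735, -0.049, 0.0672]
tcp_rot: [-0.98, 1.339, 0.98]
wrist_force: [0.0, -0.0, -0.6]
width: 0.0
```

Emit:
carry_out --offset '[[0.03,0,0],[0.03,0,0],[0,0,0],[0,0,0],[0,0,0]]' --delta_rot '[[0,0,0],[0,0,0],[0,0,0],[0,0,0],[0,0,0]]'

```text
time: 5.25
tool_pos: [0.6737, -0.049, 0.067]
tcp_rot: [-0.98, 1.339, 0.98]
wrist_force: [-1.3, -0.3, 2.6]
width: -0.004
```

Emit:
carry_out --offset '[[0.03,0,0],[0,0,0],[0,0,0],[0,0,0],[0,0,0]]' --delta_rot '[[0,0,0],[0,0,0],[0,0,0],[0,0,0],[0,0,0]]'

```text
time: 5.67
tool_pos: [0.6737, -0.049, 0.067]
tcp_rot: [-0.98, 1.339, 0.98]
wrist_force: [-0.7, 0.0, 5.4]
width: -0.003
```

```bash
python3 - <<'E'
from h import *
for i in range(4):
    s=read_state();print(s["tool_pos"].round(4),s["wrist_force"].round(2),s["torque"].round(2));read_camera("side")
E
```

```text
[ 0.6737 -0.049   0.067 ] [-0.73  0.04  5.43] [ 0.06  0.26 -0.03]
[ 0.6737 -0.049   0.0669] [-2.92  0.01  5.8 ] [0.   0.34 0.  ]
[ 0.6737 -0.049   0.0669] [-1.71  0.9   5.25] [ 0.03  0.34 -0.03]
[ 0.6737 -0.049   0.067 ] [-1.77  0.49  5.33] [ 0.09  0.35 -0.03]
```

Elbow 1 is touched at z = 0.067 with about 5 N. I'll lift off and go to elbow 2.

Emit:
carry_out --offset '[[-0.3,0,0],[-1.0,0,0],[-1.5,0,0],[-1.5,0,0],[-1.0,0,0]]' --delta_rot '[[0,0,0],[0,0,0],[0,0,0],[0,0,0],[0,0,0]]'

```text
time: 6.28
tool_pos: [0.6748, -0.0492, 0.1223]
tcp_rot: [-0.982, 1.337, 0.978]
wrist_force: [0.4, 0.3, 0.2]
width: 0.003
```

Emit:
carry_out --offset '[[0,2.0,-0.7],[0,3.0,-1.1],[0,3.5,-1.2],[0,3.5,-1.2],[0,3.5,-1.2]]' --delta_rot '[[0,0,0],[0,0,0],[0,0,0],[0,0,0],[0,0,0]]'

```text
time: 6.7
tool_pos: [0.5085, -0.0537, 0.1203]
tcp_rot: [-0.981, 1.338, 0.979]
wrist_force: [0.6, 0.2, 0.2]
width: -0.002
```

Emit:
carry_out --offset '[[0,1.5,-0.5],[0,0.5,-0.2],[0,0,0],[0,0,0],[0,0,0]]' --delta_rot '[[0,0,0],[0,0,0],[0,0,0],[0,0,0],[0,0,0]]'

```text
time: 7.12
tool_pos: [0.4903, -0.0545, 0.1204]
tcp_rot: [-0.981, 1.337, 0.979]
wrist_force: [0.5, 0.3, -0.6]
width: 0.007
```

Emit:
carry_out --offset '[[0,0,0],[0,0,0],[0,0,0],[0,0,0],[0,0,0]]' --delta_rot '[[0,0,0],[0,0,0],[0,0,0],[0,0,0],[0,0,0]]'

```text
time: 7.53
tool_pos: [0.4885, -0.0543, 0.1192]
tcp_rot: [-0.98, 1.339, 0.981]
wrist_force: [-0.0, -0.1, 0.3]
width: 0.001
```

```bash
python3 - <<'E'
from h import *
st,p,d=snap("wrist");s1,a,_=snap("side");s2,b,_=snap("scene")
M=np.array(get_calibration("wrist")["mount"]);c=get_calibration("wrist");R=Ro.from_rotvec(st["tcp_rot"]).as_matrix()
x=R.T@(np.r_[st["tool_pos"][:2],.0725]-st["tool_pos"]);y=M[:3,:3].T@(x-M[:3,3]);u=(y[0]/y[2]*c["fx"]+c["cx"],y[1]/y[2]*c["fy"]+c["cy"])
o=p[:,:,::-1].copy();cv2.circle(o,(int(u[0]),int(u[1])),3,(255,0,0),-1)
cv2.imwrite("pics/w3.png",np.hstack([o[100:420,130:430],cv2.resize(a[:,:,::-1],(426,320))]))
print(st["tool_pos"],st["wrist_force"],u)
E
```

```text
[ 0.48845445 -0.0542875   0.11917394] [-0.02344962 -0.14749545  0.28707319] (np.float64(283.5066895962606), np.float64(234.9654159653139))
```

View pics/w3.png

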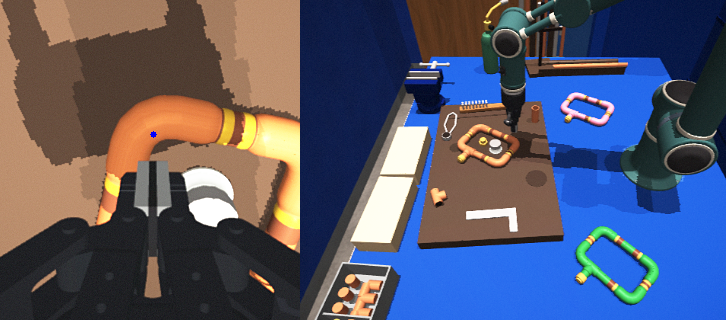

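The dot (TCP projected down) at (153,135) lies on elbow 2, slightly to the inside of the bend. I'll shift a little outward and descend.

Emit:
carry_out --offset '[[1.0,0.2,-0.3],[1.0,0,0],[1.0,0,0],[0.5,0,0],[0.2,0,0]]' --delta_rot '[[0,0,0],[0,0,0],[0,0,0],[0,0,0],[0,0,0]]'

```text
time: 8.1
tool_pos: [0.4839, -0.0563, 0.0803]
tcp_rot: [-0.978, 1.341, 0.983]
wrist_force: [-0.5, -0.7, -0.9]
width: 0.001
```

Emit:
carry_out --offset '[[0.05,0,0],[0.05,0,0],[0.05,0,0],[0,0,0],[0,0,0]]' --delta_rot '[[0,0,0],[0,0,0],[0,0,0],[0,0,0],[0,0,0]]'

```text
time: 8.52
tool_pos: [0.4859, -0.0566, 0.0813]
tcp_rot: [-0.981, 1.338, 0.98]
wrist_force: [0.4, 0.6, 1.1]
width: 0.005
```

Emit:
carry_out --offset '[[0.05,0,0],[0.05,0,0],[0.05,0,0],[0.05,0,0],[0,0,0]]' --delta_rot '[[0,0,0],[0,0,0],[0,0,0],[0,0,0],[0,0,0]]'

```text
time: 8.93
tool_pos: [0.4854, -0.0565, 0.0788]
tcp_rot: [-0.98, 1.339, 0.98]
wrist_force: [0.5, 0.3, 0.7]
width: 0.004
```

Emit:
carry_out --offset '[[0.05,0,0],[0.05,0,0],[0.05,0,0],[0.05,0,0],[0,0,0]]' --delta_rot '[[0,0,0],[0,0,0],[0,0,0],[0,0,0],[0,0,0]]'

```text
time: 9.35
tool_pos: [0.4854, -0.0565, 0.0767]
tcp_rot: [-0.98, 1.339, 0.98]
wrist_force: [0.0, -0.3, 0.7]
width: -0.003
```

Emit:
carry_out --offset '[[0.05,0,0],[0.05,0,0],[0.05,0,0],[0.05,0,0],[0.05,0,0]]' --delta_rot '[[0,0,0],[0,0,0],[0,0,0],[0,0,0],[0,0,0]]'

```text
time: 9.77
tool_pos: [0.4855, -0.0566, 0.0743]
tcp_rot: [-0.98, 1.339, 0.98]
wrist_force: [-0.6, -0.1, 0.1]
width: -0.001
```

Emit:
carry_out --offset '[[0.03,0,0],[0.03,0,0],[0.03,0,0],[0.03,0,0],[0.03,0,0]]' --delta_rot '[[0,0,0],[0,0,0],[0,0,0],[0,0,0],[0,0,0]]'

```text
time: 10.18
tool_pos: [0.4855, -0.0566, 0.0729]
tcp_rot: [-0.98, 1.339, 0.98]
wrist_force: [-0.2, -0.2, 0.1]
width: 0.001
```

Emit:
carry_out --offset '[[0.03,0,0],[0.03,0,0],[0.03,0,0],[0.03,0,0],[0.03,0,0]]' --delta_rot '[[0,0,0],[0,0,0],[0,0,0],[0,0,0],[0,0,0]]'

```text
time: 10.6
tool_pos: [0.4854, -0.0566, 0.0714]
tcp_rot: [-0.98, 1.339, 0.98]
wrist_force: [-1.4, -0.6, 1.6]
width: -0.0
```

Emit:
carry_out --offset '[[0.03,0,0],[0.03,0,0],[0.03,0,0],[0.03,0,0],[0.03,0,0]]' --delta_rot '[[0,0,0],[0,0,0],[0,0,0],[0,0,0],[0,0,0]]'

```text
time: 11.02
tool_pos: [0.4855, -0.0566, 0.0699]
tcp_rot: [-0.98, 1.339, 0.98]
wrist_force: [-1.3, -0.7, 1.9]
width: -0.002
```

Emit:
carry_out --offset '[[0.03,0,0],[0.03,0,0],[0.03,0,0],[0,0,0],[0,0,0]]' --delta_rot '[[0,0,0],[0,0,0],[0,0,0],[0,0,0],[0,0,0]]'

```text
time: 11.43
tool_pos: [0.4855, -0.0566, 0.069]
tcp_rot: [-0.98, 1.339, 0.98]
wrist_force: [-0.7, -1.4, 1.7]
width: -0.002
```

Emit:
carry_out --offset '[[0.03,0,0],[0.03,0,0],[0.03,0,0],[0.03,0,0],[0.02,0,0]]' --delta_rot '[[0,0,0],[0,0,0],[0,0,0],[0,0,0],[0,0,0]]'

```text
time: 11.85
tool_pos: [0.4854, -0.0566, 0.0675]
tcp_rot: [-0.98, 1.339, 0.98]
wrist_force: [-0.3, -1.9, 2.2]
width: 0.0
```

Emit:
carry_out --offset '[[0.03,0,0],[0.03,0,0],[0,0,0],[0,0,0],[0,0,0]]' --delta_rot '[[0,0,0],[0,0,0],[0,0,0],[0,0,0],[0,0,0]]'

```text
time: 12.27
tool_pos: [0.4854, -0.0566, 0.067]
tcp_rot: [-0.98, 1.339, 0.98]
wrist_force: [-2.5, -0.1, 3.0]
width: -0.002
```

Emit:
carry_out --offset '[[0.03,0,0],[0,0,0],[0,0,0],[0,0,0],[0,0,0]]' --delta_rot '[[0,0,0],[0,0,0],[0,0,0],[0,0,0],[0,0,0]]'

```text
time: 12.68
tool_pos: [0.4854, -0.0566, 0.067]
tcp_rot: [-0.98, 1.339, 0.98]
wrist_force: [-1.6, -0.4, 5.1]
width: -0.001
```

Elbow 2 meets the slab: z stops at 0.067 and the force rises to about 5 N. I'll ease off slowly so that the frame rocks back gently.

Emit:
carry_out --offset '[[-0.08,0,0],[-0.1,0,0],[-0.1,0,0],[-0.1,0,0],[-0.1,0,0]]' --delta_rot '[[0,0,0],[0,0,0],[0,0,0],[0,0,0],[0,0,0]]'

```text
time: 13.1
tool_pos: [0.4859, -0.0565, 0.0716]
tcp_rot: [-0.981, 1.338, 0.98]
wrist_force: [0.8, 0.5, 0.8]
width: -0.003
```

Emit:
carry_out --offset '[[-0.1,0,0],[-0.1,0,0],[-0.2,0,0],[-0.5,0,0],[-1.0,0,0]]' --delta_rot '[[0,0,0],[0,0,0],[0,0,0],[0,0,0],[0,0,0]]'

```text
time: 13.52
tool_pos: [0.4842, -0.0564, 0.0898]
tcp_rot: [-0.979, 1.341, 0.982]
wrist_force: [0.6, 0.5, -0.3]
width: 0.002
```

Emit:
carry_out --offset '[[-1.5,0,0],[-1.0,0,0],[-0.5,0,0],[0,0,0],[0,0,0]]' --delta_rot '[[0,0,0],[0,0,0],[0,0,0],[0,0,0],[0,0,0]]'

```text
time: 13.93
tool_pos: [0.4858, -0.0566, 0.121]
tcp_rot: [-0.981, 1.338, 0.98]
wrist_force: [-0.2, 1.5, 1.0]
width: -0.003
```

```bash
python3 - <<'E'
from fit import *
st,p,d=snap("wrist");print(st["tool_pos"],st["wrist_force"])
W,C,uv=cloud("wrist")
cop=(C[:,0]>C[:,1]*1.4)&(C[:,0]>C[:,2]*1.8)&(C[:,0]>70)&(W[:,2]>.052)&(W[:,2]<.08)&(np.hypot(W[:,0]-.581,W[:,1]+.052)<.14)
k=W[cop];q=k[np.hypot(*(k[:,:2]-[.4855,-.0565]).T)<.02];print("e2 crest",np.percentile(q[:,2],97))
E
```

```text
[ 0.48577385 -0.05663057  0.12097279] [-0.15214568  1.52553893  1.03621213]
e2 crest 0.0729987768089532
```

Elbow 2 has rocked back, with its crest at 0.073. Next is elbow 3.

Emit:
carry_out --offset '[[0,-0.5,2.3],[0,-0.6,3.0],[0,-0.6,3.0],[0,-0.3,1.2],[0,-0.1,0.5]]' --delta_rot '[[0,0,0],[0,0,0],[0,0,0],[0,0,0],[0,0,0]]'

```text
time: 14.4
tool_pos: [0.5361, 0.0339, 0.1197]
tcp_rot: [-0.982, 1.339, 0.983]
wrist_force: [-0.1, -0.7, 0.0]
width: 0.002
```

Emit:
carry_out --offset '[[0,0,0],[0,0,0],[0,0,0],[0,0,0],[0,0,0]]' --delta_rot '[[0,0,0],[0,0,0],[0,0,0],[0,0,0],[0,0,0]]'

```text
time: 14.82
tool_pos: [0.5352, 0.0315, 0.1204]
tcp_rot: [-0.979, 1.34, 0.979]
wrist_force: [-1.0, -0.3, -0.1]
width: -0.004
```

```bash
cat > look.py <<'E'
from h import *
import sys
st,p,d=snap("wrist")
M=np.array(get_calibration("wrist")["mount"]);c=get_calibration("wrist");R=Ro.from_rotvec(st["tcp_rot"]).as_matrix()
x=R.T@(np.r_[st["tool_pos"][:2],.067]-st["tool_pos"]);y=M[:3,:3].T@(x-M[:3,3]);u=(y[0]/y[2]*c["fx"]+c["cx"],y[1]/y[2]*c["fy"]+c["cy"])
o=p[:,:,::-1].copy();cv2.circle(o,(int(u[0]),int(u[1])),3,(255,0,0),-1)
cv2.imwrite(f"pics/{sys.argv[1]}.png",o[100:420,130:430]);print(st["tool_pos"],st["wrist_force"])
E
python3 look.py w4
```

```text
[0.53524988 0.03153983 0.12044438] [-0.98424044 -0.30478323 -0.0746777 ]
```

View pics/w4.png

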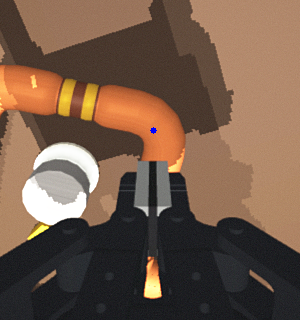

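The dot (153,130) lies on elbow 3, slightly to the inside of the bend. I'll shift outward by y +0.4 and z +0.3 cm and descend.

Emit:
carry_out --offset '[[1.0,0.4,0.3],[1.2,0,0],[1.2,0,0],[0.6,0,0],[0.3,0,0]]' --delta_rot '[[0,0,0],[0,0,0],[0,0,0],[0,0,0],[0,0,0]]'

```text
time: 15.28
tool_pos: [0.5309, 0.0365, 0.0749]
tcp_rot: [-0.979, 1.342, 0.983]
wrist_force: [-1.3, 0.8, -0.2]
width: 0.003
```

Emit:
carry_out --offset '[[0.05,0,0],[0.05,0,0],[0.05,0,0],[0.05,0,0],[0.05,0,0]]' --delta_rot '[[0,0,0],[0,0,0],[0,0,0],[0,0,0],[0,0,0]]'

```text
time: 15.7
tool_pos: [0.5333, 0.0365, 0.0755]
tcp_rot: [-0.981, 1.338, 0.98]
wrist_force: [0.2, -0.1, 0.2]
width: -0.003
```

Emit:
carry_out --offset '[[0.06,0,0],[0.06,0,0],[0.06,0,0],[0.06,0,0],[0.03,0,0]]' --delta_rot '[[0,0,0],[0,0,0],[0,0,0],[0,0,0],[0,0,0]]'

```text
time: 16.12
tool_pos: [0.5327, 0.0365, 0.0722]
tcp_rot: [-0.98, 1.339, 0.98]
wrist_force: [-0.2, -0.3, 0.6]
width: 0.004
```

Emit:
carry_out --offset '[[0.06,0,0],[0.06,0,0],[0.06,0,0],[0.06,0,0],[0.03,0,0]]' --delta_rot '[[0,0,0],[0,0,0],[0,0,0],[0,0,0],[0,0,0]]'

```text
time: 16.53
tool_pos: [0.5327, 0.0365, 0.0695]
tcp_rot: [-0.98, 1.339, 0.98]
wrist_force: [0.1, 1.2, 0.8]
width: -0.003
```

Emit:
carry_out --offset '[[0.05,0,0],[0.05,0,0],[0.04,0,0],[0,0,0],[0,0,0]]' --delta_rot '[[0,0,0],[0,0,0],[0,0,0],[0,0,0],[0,0,0]]'

```text
time: 16.95
tool_pos: [0.5328, 0.0365, 0.0682]
tcp_rot: [-0.98, 1.339, 0.98]
wrist_force: [0.3, -0.1, -0.3]
width: -0.004
```

Emit:
carry_out --offset '[[0.03,0,0],[0.03,0,0],[0,0,0],[0,0,0],[0,0,0]]' --delta_rot '[[0,0,0],[0,0,0],[0,0,0],[0,0,0],[0,0,0]]'

```text
time: 17.37
tool_pos: [0.5328, 0.0365, 0.0676]
tcp_rot: [-0.98, 1.339, 0.98]
wrist_force: [-0.8, 0.6, -0.2]
width: -0.002
```

Emit:
carry_out --offset '[[0.03,0,0],[0.03,0,0],[0.03,0,0],[0,0,0],[0,0,0]]' --delta_rot '[[0,0,0],[0,0,0],[0,0,0],[0,0,0],[0,0,0]]'

```text
time: 17.78
tool_pos: [0.5329, 0.0365, 0.0673]
tcp_rot: [-0.98, 1.339, 0.98]
wrist_force: [-2.3, -0.5, 4.9]
width: 0.004
```

Emit:
carry_out --offset '[[-0.3,0,0],[-1.0,0,0],[-1.5,0,0],[-1.5,0,0],[-1.0,0,0]]' --delta_rot '[[0,0,0],[0,0,0],[0,0,0],[0,0,0],[0,0,0]]'

```text
time: 18.2
tool_pos: [0.5336, 0.0365, 0.1216]
tcp_rot: [-0.981, 1.337, 0.979]
wrist_force: [-0.6, -0.1, 0.7]
width: 0.002
```

Emit:
carry_out --offset '[[0,-2.0,-2.0],[0,-2.8,-2.8],[0,-2.8,-2.8],[0,-2.8,-2.8],[0,-2.0,-2.0]]' --delta_rot '[[0,0,0],[0,0,0],[0,0,0],[0,0,0],[0,0,0]]'

```text
time: 18.62
tool_pos: [0.6151, -0.122, 0.1205]
tcp_rot: [-0.981, 1.338, 0.978]
wrist_force: [-0.4, 0.4, 0.5]
width: 0.003
```

Emit:
carry_out --offset '[[0,-1.0,-1.0],[0,-0.4,-0.4],[0,0,0],[0,0,0],[0,0,0]]' --delta_rot '[[0,0,0],[0,0,0],[0,0,0],[0,0,0],[0,0,0]]'

```text
time: 19.03
tool_pos: [0.6218, -0.1352, 0.1194]
tcp_rot: [-0.98, 1.339, 0.982]
wrist_force: [-0.5, -0.3, 0.3]
width: 0.0
```

Emit:
carry_out --offset '[[0,0,0],[0,0,0],[0,0,0],[0,0,0],[0,0,0]]' --delta_rot '[[0,0,0],[0,0,0],[0,0,0],[0,0,0],[0,0,0]]'

```text
time: 19.45
tool_pos: [0.6226, -0.1364, 0.1198]
tcp_rot: [-0.981, 1.339, 0.981]
wrist_force: [0.5, 0.4, -0.2]
width: -0.002
```

```bash
python3 look.py w5
```

```text
[ 0.62264134 -0.13637941  0.1197832 ] [ 0.45571074  0.39114175 -0.2390866 ]
```

View pics/w5.png

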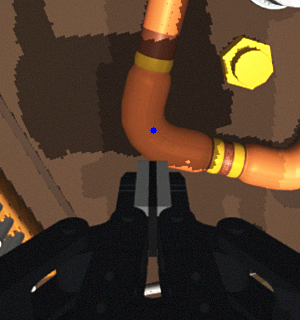

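The dot (153,130) is on the middle of elbow 4's bend. I'll descend.

Emit:
carry_out --offset '[[1.0,-0.1,-0.2],[1.2,0,0],[1.2,0,0],[0.6,0,0],[0.3,0,0]]' --delta_rot '[[0,0,0],[0,0,0],[0,0,0],[0,0,0],[0,0,0]]'

```text
time: 19.92
tool_pos: [0.6211, -0.1386, 0.0736]
tcp_rot: [-0.978, 1.342, 0.983]
wrist_force: [-0.9, 0.6, -0.7]
width: 0.0
```

Emit:
carry_out --offset '[[0.05,0,0],[0.05,0,0],[0.05,0,0],[0.05,0,0],[0.05,0,0]]' --delta_rot '[[0,0,0],[0,0,0],[0,0,0],[0,0,0],[0,0,0]]'

```text
time: 20.33
tool_pos: [0.6235, -0.1391, 0.0749]
tcp_rot: [-0.981, 1.338, 0.979]
wrist_force: [-0.3, -0.5, 0.3]
width: -0.001
```

Emit:
carry_out --offset '[[0.06,0,0],[0.06,0,0],[0.06,0,0],[0.06,0,0],[0.03,0,0]]' --delta_rot '[[0,0,0],[0,0,0],[0,0,0],[0,0,0],[0,0,0]]'

```text
time: 20.75
tool_pos: [0.6229, -0.1389, 0.0714]
tcp_rot: [-0.98, 1.339, 0.98]
wrist_force: [-1.2, -0.1, 0.6]
width: 0.003
```

Emit:
carry_out --offset '[[0.06,0,0],[0.06,0,0],[0.06,0,0],[0.03,0,0],[0,0,0]]' --delta_rot '[[0,0,0],[0,0,0],[0,0,0],[0,0,0],[0,0,0]]'

```text
time: 21.17
tool_pos: [0.6229, -0.1389, 0.0692]
tcp_rot: [-0.98, 1.339, 0.98]
wrist_force: [-0.8, 0.1, 0.3]
width: -0.004
```

Emit:
carry_out --offset '[[0.04,0,0],[0.04,0,0],[0.02,0,0],[0,0,0],[0,0,0]]' --delta_rot '[[0,0,0],[0,0,0],[0,0,0],[0,0,0],[0,0,0]]'

```text
time: 21.58
tool_pos: [0.623, -0.139, 0.0684]
tcp_rot: [-0.98, 1.339, 0.98]
wrist_force: [-1.0, -0.2, -0.1]
width: -0.002
```

Emit:
carry_out --offset '[[0.03,0,0],[0.03,0,0],[0,0,0],[0,0,0],[0,0,0]]' --delta_rot '[[0,0,0],[0,0,0],[0,0,0],[0,0,0],[0,0,0]]'

```text
time: 22.0
tool_pos: [0.623, -0.139, 0.0678]
tcp_rot: [-0.98, 1.339, 0.98]
wrist_force: [0.8, 0.1, 0.4]
width: 0.003
```

Emit:
carry_out --offset '[[0.03,0,0],[0.03,0,0],[0.03,0,0],[0,0,0],[0,0,0]]' --delta_rot '[[0,0,0],[0,0,0],[0,0,0],[0,0,0],[0,0,0]]'

```text
time: 22.42
tool_pos: [0.6231, -0.139, 0.0674]
tcp_rot: [-0.98, 1.339, 0.98]
wrist_force: [-2.1, 0.2, 3.9]
width: 0.0
```

Emit:
carry_out --offset '[[0.02,0,0],[0,0,0],[0,0,0],[0,0,0],[0,0,0]]' --delta_rot '[[0,0,0],[0,0,0],[0,0,0],[0,0,0],[0,0,0]]'

```text
time: 22.83
tool_pos: [0.6231, -0.139, 0.0673]
tcp_rot: [-0.981, 1.339, 0.98]
wrist_force: [-2.2, 0.5, 5.5]
width: -0.0
```

Elbow 4 is touched with about 5 N. I'll lift, go back near the first wrist viewpoint, and check the frame.

Emit:
carry_out --offset '[[-0.3,0,0],[-1.0,0,0],[-2.0,0,0],[-2.5,0,0],[-2.5,0,0]]' --delta_rot '[[0,0,0],[0,0,0],[0,0,0],[0,0,0],[0,0,0]]'

```text
time: 23.25
tool_pos: [0.6224, -0.1388, 0.15]
tcp_rot: [-0.979, 1.34, 0.981]
wrist_force: [1.3, -0.0, -0.4]
width: 0.0
```

Emit:
carry_out --offset '[[-2.8,1.8,2.0],[-2.8,1.8,2.0],[-2.8,1.8,2.0],[-2.8,1.8,2.0],[-2.8,1.8,2.0]]' --delta_rot '[[0,0,0],[0,0,0],[0,0,0],[0,0,0],[0,0,0]]'

```text
time: 23.67
tool_pos: [0.5667, -0.0155, 0.2914]
tcp_rot: [-0.98, 1.338, 0.98]
wrist_force: [0.6, -0.0, -0.4]
width: 0.0
```

Emit:
carry_out --offset '[[0,0,0],[0,0,0],[0,0,0],[0,0,0],[0,0,0]]' --delta_rot '[[0,0,0],[0,0,0],[0,0,0],[0,0,0],[0,0,0]]'

```text
time: 24.08
tool_pos: [0.5668, -0.0172, 0.2877]
tcp_rot: [-0.978, 1.342, 0.982]
wrist_force: [-0.1, 1.2, -0.3]
width: -0.001
```

Emit:
carry_out --offset '[[0,0,0],[0,0,0],[0,0,0],[0,0,0],[0,0,0]]' --delta_rot '[[0,0,0],[0,0,0],[0,0,0],[0,0,0],[0,0,0]]'

```text
time: 24.5
tool_pos: [0.5675, -0.0166, 0.2895]
tcp_rot: [-0.98, 1.339, 0.98]
wrist_force: [-0.2, -0.0, -0.5]
width: 0.0
```

```bash
cp wrist.npz w_old.npz; python3 - <<'E'
from fit import *
st,p,d=snap("wrist");print(st["tool_pos"],st["wrist_force"],st["time"])
W,C,uv=cloud("wrist")
cop=(C[:,0]>C[:,1]*1.3)&(C[:,0]>C[:,2]*1.6)&(C[:,0]>60)&(W[:,2]>.059)&(W[:,2]<.08)&(np.hypot(W[:,0]-.581,W[:,1]+.052)<.13)
cop&=~((np.hypot(W[:,0]-.604,W[:,1]+.07)<.025)|(np.hypot(W[:,0]-.551,W[:,1]+.038)<.03))
r=rr(W[cop],(.581,-.052));print(cop.sum(),r.x.round(4),r.fun**.5)
k=W[cop]
for q in elbows(r.x,.035):print(np.percentile(k[np.hypot(*(k[:,:2]-q).T)<.02][:,2],97).round(4))
cv2.imwrite("pics/w6.png",p[:,:,::-1])
E
```

```text
[ 0.56745108 -0.01662484  0.28948541] [-0.22909761 -0.00957167 -0.50806683] 24.5
9719 [ 0.5807 -0.0528 -0.5441] 0.006870154594240744
0.0678
0.0732
0.0685
0.0685
```

View pics/w6.png

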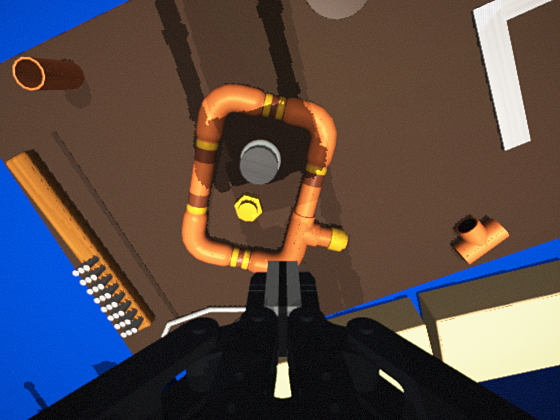

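The frame's pose hasn't changed: fit (0.5807, −0.0528, −0.544) against (0.5807, −0.0527, −0.543) before. The picture shows tin (260,160), nut (248,207) and the other things as before, and the robot is clear of everything. I'll hand in.

```bash
python3 -c "
from workcell import *
print(finish_job())"
```

```text
the job is handed in; nothing more can be done
None
```

I tapped the copper frame's elbows from above with the shut fingertips in the order 1, 2, 3, 4, lifting clear between taps, and handed the job in at about 24.5 s.

- **Taps:** each elbow took about 5 N, the highest force read being 5.8 N. The tips stopped at z ≈ 67 mm every time.
- **Elbow 2:** first contact was near 72.5 mm. It rocked down under 1–2 N until it met the slab at 67 mm, and I let it back up slowly. Its crest then measured 73 mm, as before.
- **Last check:** the wrist view puts the frame within 0.1 mm and 0.04° of where it was before the first tap. Elbow 2 stands clear again, and the tin and nut look unmoved.
- **Disagreements and gaps:** the first scene and side camera fits of the frame differed by about 1 cm, so I aimed by the wrist view. The striker is mostly hidden by the gripper in the last picture, so I did not check it closely.

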